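# Index the inspection turntable to its next notch

## Task

The inspection turntable is locked by its spring plunger. With shut fingers and without gripping anything, push the black pad of the plunger down, keep it down while you turn the table anticlockwise (seen from above) to the very next notch of the index ring, then let it up so that the plunger springs fully out and locks the table there. Do not turn the table backward or well past that notch, do not touch the brown insulator standing in the middle, and leave everything else where it stands.

Things in the scene. Friction and masses are not known exactly. Their poses are not given: they have to be found in the camera images.
- index_base: fixed round housing, 188 mm across, 40 mm high, with a steel index ring (radius 74 to 94 mm) round the turntable; six through notches, 60 degrees apart. Origin: on the turning axis, at the underside (work surface); z up. Its x axis points radially at the notch in which the plunger starts locked; the goal notch lies 60 degrees anticlockwise of it (from above).
- table (a joint): angle of the aluminium turntable (144 mm across, top 40 mm above the work surface), rad: 0 in the starting notch, grows anticlockwise from above; next notch at 1.047. Locked with about 0.015 rad of play while the plunger is out; with it in, turns with light friction (about 0.1 N m) and stays where left.
- plunger (a joint): how far the plunger is pressed down, m: 0 out (locked), 0.018 at its stop. Its tooth, a 14 mm round bar at the table's rim, is clear of the 16 mm wide notch from 0.012 on. Let up between notches it rests under the ring at 0.012; within about 3 degrees of a notch it springs up into it and centres the table. Spring 4 N out, 9 N at the stop.
- pad (a point): centre of the upper face of the black pad on the plunger, 55 mm from the turning axis, 64 mm above the work surface when out; turns with the table: x radially outward, y anticlockwise. The pad is 28 mm long radially; an upright cheek stands at each tangential end, 44 mm free between them: shut fingertips press between the cheeks and push the table round by a cheek or by friction.
- cheek_ahead: upright black cheek at the anticlockwise end of the pad, 28 mm radially, 5 mm thick, its top 10 mm above the pad's face; origin at its foot. Fingers that press on both cheeks at once count as gripping or wedging.
- cheek_behind: the same at the clockwise end of the pad; origin at its foot
- insulator_mid (a point): middle (half-way up) of the loose brown porcelain knob insulator, 45 mm across, 42 mm tall, standing at the centre of the turntable between three low lugs; its top is 82 mm above the work surface; it rides round with the table and must not be touched
- fuse_front: white cartridge fuse with brass caps standing upright, 24 mm across, 75 mm tall, near the front edge; bystander; origin at the centre of its underside
- tape_grey: roll of grey tape lying flat, 62 mm across, 19 mm high, at the back left; bystander; origin at the centre of its underside
- relay: plug-in relay standing upright, 30x36x61 mm, to the right of the fixture; bystander; origin at the centre of its underside
- fuse_back: white cartridge fuse with brass caps standing upright, 27 mm across, 80 mm tall, at the back right; bystander; origin at the centre of its underside
- insulator: the same insulator; origin at the centre of its underside

How it is judged:
On the way, in this order (a step that is already met when the one before it is completed fails the run):
1. the plunger is pressed in with the table still at its first notch (value of joint plunger above 0.01 m and value of joint table below 0.15 rad), for 0.05 s.
2. the table is turned anticlockwise with the plunger held in (value of joint plunger above 0.009 m and value of joint table above 0.5 rad), for 0.05 s.
At the end, for the whole second after the job is handed in: The table stands at rest in the next notch anticlockwise (1.047 rad, within 0.04), the plunger is fully out (within 2 mm), the insulator stands upright in the middle of the table (within 10 mm), and the four loose bystanders stand where they stood (within 20 mm) (value of joint table between 1.007 and 1.087 rad and value of joint plunger below 0.002 m and velocity of joint table between -0.05 and 0.05 rad/s and horizontal distance between insulator_mid and index_base below 0.01 m and angle between insulator_mid's own z axis and vertical below 0.1 rad and height (world z) of insulator_mid below 0.068 m and not (distance of fuse_front from where it was at the start of the episode above 0.02 m) and not (distance of tape_grey from where it was at the start of the episode above 0.02 m) and not (distance of relay from where it was at the start of the episode above 0.02 m) and not (distance of fuse_back from where it was at the start of the episode above 0.02 m) and angle between each of fuse_front, tape_grey, relay, fuse_back's own z axis and vertical below 0.15 rad); the robot touches nothing.
It fails at once if the table is turned backward (more than 0.1 rad) (value of joint table below -0.1 rad).
It fails at once if the table is turned well past the next notch (more than 20 degrees) (value of joint table above 1.4 rad).
It fails at once if the plunger is gripped or the fingers are wedged between its cheeks (contact force between the fingers and cheek_ahead above 2 N and contact force between the fingers and cheek_behind above 2 N).
It fails at once if the insulator is touched or lifted (contact force between any of the fingers, the arm and insulator above 1 N or height (world z) of insulator_mid above 0.075 m).
It fails at once if a bystander is moved or lifted (distance of any of fuse_front, tape_grey, relay, fuse_back from where it was at the start of the episode above 0.02 m).
It also fails if it takes over 40 s, if anything falls off the work surface, if the arm or the gripper's body presses on something with over 40 N, if the wrist force passes 120 N, or if a joint passes its speed limit or range.

## Robot

A 7-joint arm with a two-finger parallel gripper is mounted at the origin on a cart in front of the work surface, level with it; the furniture and walls round the work are solid. World frame = base frame: x ahead of the robot, y to its left, z up, the work surface at z = 0. Lengths are in m, angles in rad, forces in N, time in s.
With the tool pointing down it reaches from about 0.425 to 0.925 m from the base axis. Payload 6.8 kg.
Tool frame: the origin (TCP) lies on the centre line of the jaws, within the pads' length; the fingertips stand 25 mm ahead of it and the grasp point (between the pads) lies 6 mm ahead of it; z points along the fingers, y is the line along which they close (so a half turn about z gives the same grasp; the last joint's range is limited). The gripper opens to 88 mm and grips with 3 to 60 N. Pads are 20 mm wide; open, the fingers measure 115 mm over their backs; the gripper's body (75 mm by 178 mm) begins 61 mm behind the grasp point.
Start: joints at [-1.42, 0.477, 0.022, 1.555, -0.011, 1.109, -0.083], TCP at [0.173, 0.653, 0.248] pointing down, gripper open.
Joint ranges: [-2.96, 2.96], [-0.34, 2.1], [-1.41, 1.46], [0.24, 2.44], [-1.37, 4.51], [0.17, 1.92], [-2.96, 2.96]. Speed limits (rad/s): [2.39, 2.39, 3.14, 3.14, 3.14, 3.14, 3.14].

## Interface

Orientations are given as a rotation vector (axis times angle).
In Python, from plant import env, cams, order, nets gives the robot as it stands.
- The arm moves only by the shell command python3 -m handwheel 'ROWS' [FORCE]. ROWS is JSON, a list of rows, each an object of numbers: "x", "y", "z": the shift along the tool's x, y, z as a fraction of full scale; "spin": the turn about the tool's z as a fraction of full scale; "hand": the opening, from 0 (shut) to 1 (fully open). A call has 1 to 20 rows; each row shifts and turns the commanded pose from where the row before left it, along the tool's axes as they then stand; what a row does not reach is not made up. Full scale, the value 1, is 0.02 m for a shift and pi rad for a turn. A row lasts 1/10 s, in which the tool goes at most 50 mm and 8.59 degrees, less where a joint would pass 70% of its speed; a pose out of reach is approached as far as the arm can. A call with a number of a shift or a turn outside -1 to 1 is refused whole. A call with a gripper value outside its range is refused whole. The fingers move at their own pace and stop on an object; FORCE is the grip in N (left out, the last holds). Time passes only in rows, so rows that do not move let the fingers close. It gives the time, the measured TCP pose, the force, the opening and the grip force at its end, in the units of the state.
- env.read_state(): the state, without advancing time (a new reading comes with each control period).
- cams.capture(name): name is "scene" or "top" or "wrist"; returns the picture (384x512x3 uint8, red, green, blue); there is no depth.
- cams.calibration(name): a dict with "mtx" (3x3 intrinsics, pixels), "T" (4x4, takes a point from camera to world coordinates); the wrist camera has in their place "hand_eye" (4x4, takes a point from camera to tool coordinates, whose origin is the TCP and whose axes are the flange's). Camera axes: x right, y up, looking along -z (the intrinsics and any distortion apply to the point x, -y, -z); pixel columns grow to the right and rows downward; lengths in m; the calibration is good to about 2 mm. A picture is of the moment at which its call begins: read the wrist's pose just before it. calibration takes no time and is no camera call.
- order.hand_in(): hands the job in; it is judged then, once.
Trained networks look in the newest picture that a camera, given by its name, has taken for a name from the list of things; names that differ only in an ending like _2 or _b are one class to them, and where a whole thing is asked for, a point or a joint stands for the part that bears it (a point fixed in the world has none). Each returns a list of dicts, best first, with "p" (0 to 1); they miss things now and then, are a little off and sometimes report something else, mostly with a low value. They report only what shows in the picture. A call takes as long as a camera call.
- nets.look_for(camera, query): "at" ([x, y, z] in m, in the coordinates of the camera as it stood for that picture, good to about 4 mm: the middle of the surface that is visible of it).
- nets.landmark_of(camera, query): "at" ([x, y, z] in m, in the coordinates of the camera as it stood for that picture, good to about 4 mm: a listed point, or the origin of a listed thing).
The state is a dict: "time": time; "joint_pos": joint angles; "qd": joint speeds; "effort": joint torques, N m; "eef_pos": TCP position; "eef_rot": TCP orientation; "wrist_force": force on the tool from outside, world axes, zero at the start; "ft_torque": the same for the moment, N m; "gripper_width": opening from 0.0 (shut) to 1.0 (fully open); "finger_force": force on a finger pad.
Only numpy, scipy, OpenCV 4.12 (cv2) and the standard library are available. Lean on these libraries where they do the work, as an engineer would, in place of code of your own. Each camera call takes 0.05 s, during which the arm holds its last target. There are 200 camera calls.

## Working session

There is one attempt and no reset: what is moved stays moved. The work goes in short steps, Python scripts to look and compute and a shell command to move; the robot and the scene stay as the last step left them, time stands still between calls to the robot, and variables do not carry over. Pictures are saved under pics/ and viewed, at most 10 in all, crops included, and the job is handed in when it is done.

```bash
mkdir -p pics
cat > h.py <<'E'
import numpy as np, cv2
from scipy.spatial.transform import Rotation as R
from plant import env, cams, order, nets
def T_of(name):
    c=cams.calibration(name)
    if "T" in c: return np.array(c["T"])
    s=env.read_state(); M=np.eye(4); M[:3,:3]=R.from_rotvec(s["eef_rot"]).as_matrix(); M[:3,3]=s["eef_pos"]
    return M@np.array(c["hand_eye"])
def snap(name,save=None):
    T=T_of(name); im=cams.capture(name)
    if save: cv2.imwrite("pics/"+save,im[:,:,::-1])
    return T,im
def find(name,T,q,f="landmark_of"):
    return [(round(d["p"],2),np.round((T@np.r_[d["at"],1])[:3],4).tolist()) for d in getattr(nets,f)(name,q)[:2]]
E
python3 - <<'E'
from h import *
for n in ("scene","top"):
    T,im=snap(n,n+"0.png")
    for q in ("index_base","pad","cheek_ahead","cheek_behind","insulator_mid","fuse_front","relay","fuse_back","tape_grey"):
        print(n,q,find(n,T,q))
s=env.read_state(); print(s["time"],s["eef_pos"],R.from_rotvec(s["eef_rot"]).as_matrix().round(3),s["gripper_width"])
E
```

```text
scene index_base [(0.79, [0.4792, 0.1837, -0.0007]), (0.56, [0.589, 0.3212, -0.0003])]
scene pad [(0.64, [0.4311, 0.1928, 0.0618])]
scene cheek_ahead [(0.58, [0.4217, 0.1666, 0.0638]), (0.53, [0.5695, -0.0234, -0.0028])]
scene cheek_behind [(0.56, [0.4306, 0.2167, 0.0624])]
scene insulator_mid [(0.78, [0.4821, 0.1785, 0.0622])]
scene fuse_front [(0.89, [0.3922, 0.0496, -0.0022])]
scene relay [(0.69, [0.4748, -0.0174, -0.0007])]
scene fuse_back [(0.94, [0.5713, -0.0259, -0.0013])]
scene tape_grey [(0.68, [0.5912, 0.3206, -0.0008])]
top index_base [(0.59, [0.4759, 0.1794, -0.0024])]
top pad [(0.72, [0.4254, 0.1986, 0.0619])]
top cheek_ahead [(0.75, [0.3935, 0.0493, -0.0016]), (0.47, [0.4164, 0.1655, 0.0637])]
top cheek_behind [(0.5, [0.4315, 0.217, 0.061])]
top insulator_mid [(0.7, [0.4264, 0.1991, 0.0619]), (0.68, [0.4169, 0.1684, 0.0639])]
top fuse_front [(0.71, [0.4757, 0.1776, 0.0602]), (0.62, [0.3933, 0.0502, -0.0028])]
top relay [(0.87, [0.4741, -0.0185, -0.0031]), (0.59, [0.5707, -0.0259, 0.002])]
top fuse_back [(0.68, [0.5665, -0.0255, -0.0001])]
top tape_grey [(0.66, [0.5809, 0.3164, -0.0019])]
1.0 [0.17274219 0.65252807 0.24767096] [[-0.967  0.256 -0.   ]
 [ 0.256  0.967  0.   ]
 [ 0.     0.    -1.   ]] 1.001259838059986
```

View pics/top0.png

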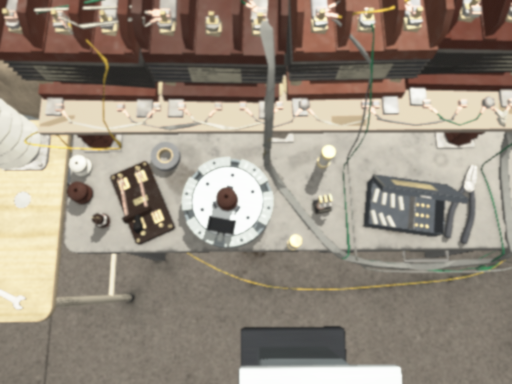

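View pics/scene0.png

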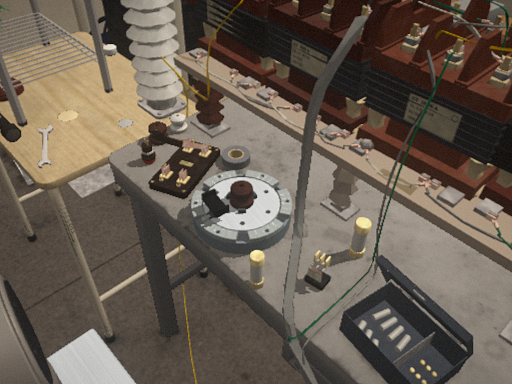

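The top view shows the fixture at (227,201), its pad at (221,226) on the robot's side, and the fuses at (327,153) and (295,241). Both views also show a grey conduit rising to the right of the fixture, so I'll triangulate it and take a closer look at the pad.

Run:
```python
from h import *
def ray(n,px):
    c=cams.calibration(n);T=np.array(c["T"]);d=np.linalg.solve(np.array(c["mtx"]),[px[0],px[1],1]);return T[:3,3],T[:3,:3]@(d*[1,-1,-1])
def proj(n,P):
    c=cams.calibration(n);q=np.linalg.inv(np.array(c["T"]))@np.r_[P,1];u=np.array(c["mtx"])@(q[:3]*[1,-1,-1]);return u[:2]/u[2]
pl=np.array([(360,20),(325,80),(310,120),(303,200),(297,270),(290,335),(310,355)],float)
def dist(p):
    a,b=pl[:-1],pl[1:];t=np.clip(((p-a)*(b-a)).sum(1)/((b-a)**2).sum(1),0,1);return np.linalg.norm(a+t[:,None]*(b-a)-p,axis=1).min()
print([np.array(cams.calibration(n)["T"])[:3,3].round(2) for n in("top","scene")])
for px in [(268,30),(270,70),(269,110),(268,140),(272,165),(290,195),(310,218),(330,238),(350,255),(400,263)]:
    o,d=ray("top",px);best=[]
    for z in np.arange(-.2,1.4,.01):
        P=o+d*(z-o[2])/d[2];best.append((dist(proj("scene",P)),z,P))
    e=np.array([b[0] for b in best]);k=[i for i in range(1,len(e)-1) if e[i]<=e[i-1] and e[i]<=e[i+1] and e[i]<6]
    print(px,[(round(best[i][0],1),best[i][2].round(2).tolist()) for i in k])
T,im=snap("scene");print(T.shape)
cv2.imwrite("pics/fix.png",cv2.resize(im[150:260,170:310],None,fx=5,fy=5,interpolation=cv2.INTER_CUBIC))
```

```text
[array([0.3 , 0.13, 0.89]), array([ 0.06, -0.3 ,  0.65])]
(268, 30) [(np.float64(1.3), [0.66, 0.1, 0.36])]
(270, 70) [(np.float64(2.0), [0.62, 0.1, 0.32])]
(269, 110) [(np.float64(0.0), [0.57, 0.1, 0.27])]
(268, 140) [(np.float64(0.0), [0.56, 0.1, 0.18])]
(272, 165) [(np.float64(0.2), [0.55, 0.09, 0.06])]
(290, 195) [(np.float64(0.2), [0.5, 0.05, -0.01])]
(310, 218) [(np.float64(0.1), [0.45, 0.01, -0.01])]
(330, 238) [(np.float64(0.5), [0.41, -0.05, -0.11]), (np.float64(0.5), [0.4, -0.03, 0.01])]
(350, 255) [(np.float64(1.1), [0.37, -0.07, -0.01]), (np.float64(0.6), [0.36, -0.06, 0.06])]
(400, 263) [(np.float64(1.0), [0.33, -0.08, 0.28])]
(4, 4)
```

View pics/fix.png

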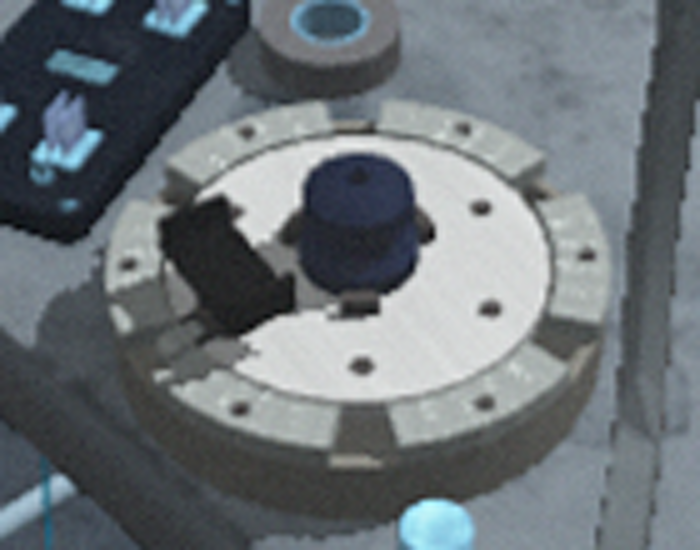

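The crop shows the pad and its two cheeks at about (230,265), with the insulator at (360,225). The conduit runs up past the right of the housing at about (0.555, 0.09), so I'll keep the hand's long side radial, away from it. I'm moving over the pad with the fingers shut.

```bash
python3 -m handwheel '[{"x":-0.93,"y":-0.98,"z":0,"spin":0,"hand":0},{"x":-0.93,"y":-0.98,"z":0,"spin":0,"hand":0},{"x":-0.93,"y":-0.98,"z":0,"spin":0,"hand":0},{"x":-0.93,"y":-0.98,"z":0,"spin":0,"hand":0},{"x":-0.93,"y":-0.98,"z":0,"spin":0,"hand":0},{"x":-0.93,"y":-0.98,"z":0,"spin":0,"hand":0},{"x":-0.93,"y":-0.98,"z":0,"spin":0,"hand":0},{"x":-0.93,"y":-0.98,"z":0,"spin":0,"hand":0},{"x":-0.93,"y":-0.98,"z":0,"spin":0,"hand":0},{"x":-0.93,"y":-0.98,"z":0,"spin":0,"hand":0},{"x":-0.93,"y":-0.98,"z":0,"spin":0,"hand":0},{"x":-0.93,"y":-0.98,"z":0,"spin":0,"hand":0},{"x":-0.93,"y":-0.98,"z":0,"spin":0,"hand":0},{"x":-0.93,"y":-0.98,"z":0,"spin":0,"hand":0},{"x":-0.93,"y":-0.98,"z":0,"spin":0,"hand":0},{"x":-0.93,"y":-0.98,"z":0,"spin":0,"hand":0},{"x":-0.93,"y":-0.98,"z":0,"spin":0,"hand":0},{"x":-0.93,"y":-0.98,"z":0,"spin":0,"hand":0},{"x":-0.93,"y":-0.98,"z":0,"spin":0,"hand":0}]' 10
python3 -m handwheel '[{"spin":0.045,"hand":0},{"spin":0.045,"hand":0},{"spin":0.045,"hand":0},{"spin":0.045,"hand":0},{"spin":0.045,"hand":0},{"spin":0.045,"hand":0},{"spin":0.045,"hand":0},{"spin":0.045,"hand":0},{"spin":0.045,"hand":0},{"spin":0.045,"hand":0},{"spin":0.045,"hand":0},{"hand":0},{"hand":0}]'
python3 - <<'E'
from h import *
s=env.read_state();print(s["time"],s["eef_pos"],R.from_rotvec(s["eef_rot"]).as_matrix().round(3).tolist(),s["gripper_width"],s["joint_pos"])
T,im=snap("wrist","w1.png")
for q in ("index_base","pad","cheek_ahead","cheek_behind","insulator_mid"): print(q,find("wrist",T,q))
E
```

```text
time: 2.95
eef_pos: [0.4196, 0.2011, 0.2479]
eef_rot: [0.405, 3.115, 0.001]
wrist_force: [0.7, -0.4, -0.6]
gripper_width: 0.005
finger_force: 0.0
2.95 [0.41955964 0.20110451 0.24792071] [[-0.967, 0.256, 0.0], [0.256, 0.967, 0.001], [-0.0, 0.001, -1.0]] 0.005411609269080094 [-0.82325884  0.12364465  0.2654347   2.05273473 -0.03949245  0.96918792
  0.77452978]
index_base [(0.6, [0.4778, 0.1793, -0.0017])]
pad [(0.84, [0.4269, 0.1895, 0.0633])]
cheek_ahead [(0.66, [0.425, 0.1644, 0.0621])]
cheek_behind [(0.6, [0.4277, 0.2164, 0.0661])]
insulator_mid [(0.72, [0.4816, 0.1762, 0.0548])]invalid input at $[0]: expected keys x, y, z, spin, hand
```

View pics/w1.png

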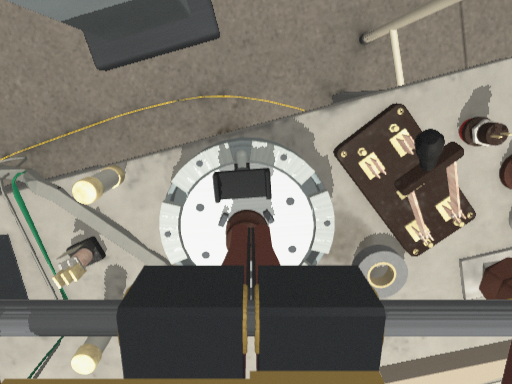

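The wrist picture shows the pad between its cheeks at about (242,185). The insulator is partly hidden at (248,235), and the ring spans columns 160–334. Next I'll spin the tool by about 90° and work out the pad's exact position from the pixels.

```bash
cat > px.py <<'E'
from h import *
T=T_of("wrist"); K=np.array(cams.calibration("wrist")["mtx"])
def at(px,z):
    d=T[:3,:3]@(np.linalg.solve(K,[px[0],px[1],1])*[1,-1,-1]);o=T[:3,3];return (o+d*(z-o[2])/d[2])[:2]
im=cv2.imread("pics/w1.png");m=((im.max(2)<60)).astype(np.uint8);m[:150]=0;m[212:]=0;m[:,:195]=0;m[:,290:]=0
n,l,st,ce=cv2.connectedComponentsWithStats(m);i=1+st[1:,4].argmax();r=cv2.minAreaRect(np.argwhere(l==i)[:,::-1].astype(np.float32))
b=cv2.boxPoints(r);print(st[i],b.round(1).tolist());w=np.array([at(p,.074) for p in b]);print(w.round(4).tolist(),w.mean(0).round(4),[np.linalg.norm(w[k]-w[k-1]).round(4) for k in range(4)])
print("ring",[at(p,.04).round(4).tolist() for p in ((160,221),(334,221),(247,139))])
E
python3 px.py
python3 -m handwheel '[{"x":0,"y":0,"z":0,"spin":0.045,"hand":0},{"x":0,"y":0,"z":0,"spin":0.045,"hand":0},{"x":0,"y":0,"z":0,"spin":0.045,"hand":0},{"x":0,"y":0,"z":0,"spin":0.045,"hand":0},{"x":0,"y":0,"z":0,"spin":0.045,"hand":0},{"x":0,"y":0,"z":0,"spin":0.045,"hand":0},{"x":0,"y":0,"z":0,"spin":0.045,"hand":0},{"x":0,"y":0,"z":0,"spin":0.045,"hand":0},{"x":0,"y":0,"z":0,"spin":0.045,"hand":0},{"x":0,"y":0,"z":0,"spin":0.045,"hand":0},{"x":0,"y":0,"z":0,"spin":0.045,"hand":0},{"x":0,"y":0,"z":0,"spin":0.015,"hand":0}]'
python3 - <<'E'
from h import *
s=env.read_state();print(R.from_rotvec(s["eef_rot"]).as_matrix().round(3).tolist(),s["gripper_width"],s["joint_pos"])
T,im=snap("wrist","w2.png")
for q in ("index_base","pad","cheek_ahead","cheek_behind","insulator_mid"): print(q,find("wrist",T,q))
E
```

```text
[ 214  163   57   39 1060] [[212.89999389648438, 165.0], [268.6000061035156, 161.6999969482422], [270.79998779296875, 197.89999389648438], [215.10000610351562, 201.1999969482422]]
[[0.3977, 0.1718], [0.4077, 0.222], [0.4418, 0.2157], [0.4316, 0.1639]] [0.4197 0.1934] [np.float64(0.0348), np.float64(0.0512), np.float64(0.0347), np.float64(0.0527)]
ring [[0.447, 0.0946], [0.4942, 0.2742], [0.3864, 0.2068]]
time: 4.45
eef_pos: [0.4185, 0.2034, 0.2476]
eef_rot: [-2.521, -1.874, -0.0]
wrist_force: [0.5, 0.6, 0.7]
gripper_width: 0.005
finger_force: 0.0
[[0.288, 0.958, -0.0], [0.958, -0.288, 0.0], [0.0, -0.0, -1.0]] 0.005319142651102993 [-0.95991118  0.12478712  0.41080599  2.06001156 -0.06066358  0.96795483
 -0.80992574]
index_base [(0.69, [0.4772, 0.1788, -0.0023])]
pad [(0.91, [0.4275, 0.1895, 0.0629])]
cheek_ahead [(0.57, [0.4259, 0.1642, 0.0618])]
cheek_behind [(0.65, [0.4304, 0.2194, 0.0615])]
insulator_mid [(0.74, [0.4839, 0.176, 0.0543])]
```

View pics/w2.png

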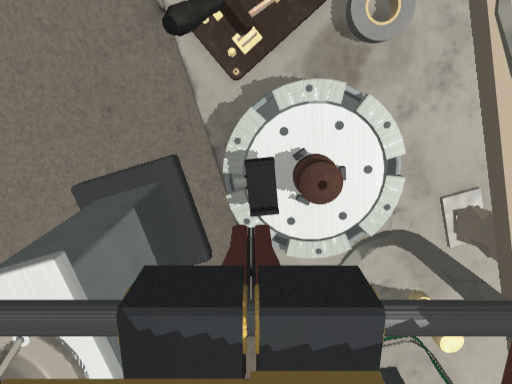

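This view shows the whole ring: its centre is at about (314,168), the pad at (262,187) and the starting notch at (235,181). The insulator is at (318,180), clear of the pad.

```bash
cat >> px.py <<'E'
print("---w2")
im=cv2.imread("pics/w2.png");m=((im.max(2)<60)).astype(np.uint8);m[:145]=0;m[222:]=0;m[:,:240]=0;m[:,285:]=0
n,l,st,ce=cv2.connectedComponentsWithStats(m);i=1+st[1:,4].argmax();r=cv2.minAreaRect(np.argwhere(l==i)[:,::-1].astype(np.float32))
b=cv2.boxPoints(r);print(st[i],b.round(1).tolist());w=np.array([at(p,.074) for p in b]);c=w.mean(0);print(w.round(4).tolist(),c.round(4),[np.linalg.norm(w[k]-w[k-1]).round(4) for k in range(4)])
O=(at((223,168),.04)+at((406,168),.04)+at((314.5,77),.04)+at((314.5,258),.04))/4;print("O",O)
for nt in ((235,181),(268,101),(357,97)): v=at(nt,.04)-O;print(np.linalg.norm(v),np.degrees(np.arctan2(v[1],v[0])))
v=c-O;print("pad",np.linalg.norm(v),np.degrees(np.arctan2(v[1],v[0])))
im=im[60:270,200:420];cv2.imwrite("pics/w2c.png",cv2.resize(im,None,fx=2.8,fy=2.8,interpolation=cv2.INTER_CUBIC))
E
sed -i 's/^print("ring.*//' px.py; python3 px.py
```

```text
[ 214  163   57   39 1060] [[212.89999389648438, 165.0], [268.6000061035156, 161.6999969482422], [270.79998779296875, 197.89999389648438], [215.10000610351562, 201.1999969482422]]
[[0.3895, 0.2234], [0.4394, 0.2119], [0.432, 0.178], [0.3806, 0.1898]] [0.4104 0.2008] [np.float64(0.0348), np.float64(0.0512), np.float64(0.0347), np.float64(0.0527)]
---w2
[ 244  157   35   59 1597] [[242.39999389648438, 159.8000030517578], [272.79998779296875, 156.89999389648438], [278.20001220703125, 213.1999969482422], [247.89999389648438, 216.10000610351562]]
[[0.4169, 0.2204], [0.4443, 0.2151], [0.4347, 0.1613], [0.4061, 0.1668]] [0.4255 0.1909] [np.float64(0.0547), np.float64(0.0279), np.float64(0.0546), np.float64(0.0291)]
O [0.48184174 0.18262312]
0.08224692177678089 170.8237301326335
0.08466111551304116 108.51573790692531
0.08210445756198287 46.35221992857925
pad 0.056945941984798194 171.67131389074308
```

View pics/w2c.png

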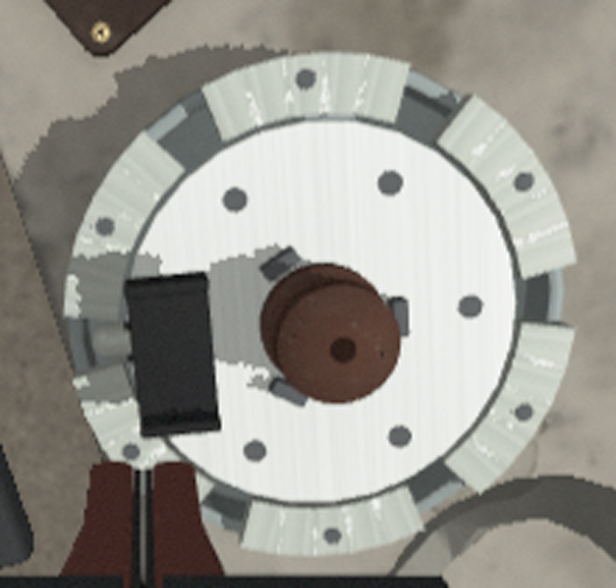

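I'm taking the axis at (0.481, 0.182) and the pad direction at 171°. Next I'll align the tool's y axis radially and hover above the pad, about 5 mm towards the leading cheek and 2 mm outward.

```bash
python3 -m handwheel '[{"x":0,"y":0,"z":0,"spin":-0.043,"hand":0},{"x":-0.41,"y":0.2,"z":0,"spin":0,"hand":0},{"x":-0.41,"y":0.2,"z":0,"spin":0,"hand":0},{"x":0,"y":0,"z":0.9,"spin":0,"hand":0},{"x":0,"y":0,"z":0.9,"spin":0,"hand":0},{"x":0,"y":0,"z":0.9,"spin":0,"hand":0},{"x":0,"y":0,"z":0.9,"spin":0,"hand":0},{"x":0,"y":0,"z":0.9,"spin":0,"hand":0},{"x":0,"y":0,"z":0.9,"spin":0,"hand":0},{"x":0,"y":0,"z":0.9,"spin":0,"hand":0},{"x":0,"y":0,"z":0.8,"spin":0,"hand":0},{"x":0,"y":0,"z":0,"spin":0,"hand":0},{"x":0,"y":0,"z":0,"spin":0,"hand":0}]'
python3 - <<'E'
from h import *
s=env.read_state();print(s["eef_pos"],R.from_rotvec(s["eef_rot"]).as_matrix().round(3)[:,0])
T,im=snap("wrist")
for q in ("pad","cheek_ahead","cheek_behind"): print(q,find("wrist",T,q))
a=im[120:300,150:370,::-1];a=cv2.resize(a,None,fx=1.8,fy=1.8,interpolation=cv2.INTER_CUBIC)
T,im=snap("scene");b=cv2.resize(im[150:260,170:310,::-1],(396,324),interpolation=cv2.INTER_CUBIC)
cv2.imwrite("pics/hover.png",np.hstack([a,b]))
E
```

```text
time: 6.05
eef_pos: [0.4247, 0.184, 0.1059]
eef_rot: [2.389, 2.04, -0.001]
wrist_force: [-0.5, 0.7, 0.1]
gripper_width: 0.004
finger_force: 0.0
[0.42473314 0.1839769  0.10589096] [ 0.157  0.988 -0.001]
pad [(0.56, [0.4257, 0.1921, 0.0642])]
cheek_ahead []
cheek_behind [(0.55, [0.4265, 0.2172, 0.0616])]
```

View pics/hover.png

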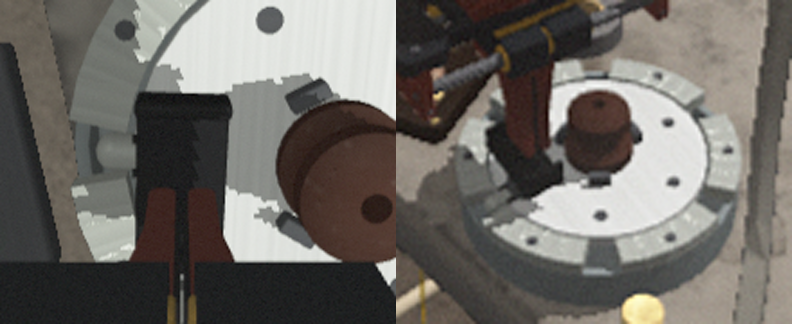

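The left half shows the fingertips centred radially over the pad, with the trailing cheek at (182,105) behind them; the right half confirms the fingers are clear of the insulator. I'm shifting back 2 mm and pressing.

```bash
python3 -m handwheel '[{"x":0.1,"y":0,"z":0.3,"spin":0,"hand":0},{"x":0,"y":0,"z":0.3,"spin":0,"hand":0},{"x":0,"y":0,"z":0.3,"spin":0,"hand":0},{"x":0,"y":0,"z":0.3,"spin":0,"hand":0},{"x":0,"y":0,"z":0.2,"spin":0,"hand":0},{"x":0,"y":0,"z":0,"spin":0,"hand":0},{"x":0,"y":0,"z":0,"spin":0,"hand":0}]'
```

```text
time: 7.0
eef_pos: [0.4247, 0.1869, 0.0775]
eef_rot: [-2.386, -2.042, 0.0]
wrist_force: [-1.8, 0.1, 7.1]
gripper_width: 0.005
finger_force: 3.5
```

The force fits the spring at 11.5 mm of press. I'll press to about 15.5 mm and start turning in 3° steps.

```bash
python3 -m handwheel '[{"x":0,"y":0,"z":0.2,"spin":0,"hand":0},{"x":0,"y":0,"z":0,"spin":0,"hand":0},{"x":0,"y":0,"z":0,"spin":0,"hand":0},{"x":-0.147,"y":0.014,"z":0,"spin":-0.0167,"hand":0},{"x":-0.147,"y":0.014,"z":0,"spin":-0.0167,"hand":0},{"x":-0.147,"y":0.014,"z":0,"spin":-0.0167,"hand":0},{"x":-0.147,"y":0.014,"z":0,"spin":-0.0167,"hand":0},{"x":-0.147,"y":0.014,"z":0,"spin":-0.0167,"hand":0},{"x":-0.147,"y":0.014,"z":0,"spin":-0.0167,"hand":0},{"x":0,"y":0,"z":0,"spin":0,"hand":0},{"x":0,"y":0,"z":0,"spin":0,"hand":0}]'
python3 - <<'E'
from h import *
T,im=snap("wrist")
for q in ("pad","cheek_behind","insulator_mid"): print(q,find("wrist",T,q))
a=im[120:300,150:370,::-1];a=cv2.resize(a,None,fx=1.8,fy=1.8,interpolation=cv2.INTER_CUBIC)
T,im=snap("scene");b=cv2.resize(im[150:260,170:310,::-1],(396,324),interpolation=cv2.INTER_CUBIC)
cv2.imwrite("pics/t1.png",np.hstack([a,b]))
E
```

```text
time: 8.1
eef_pos: [0.4258, 0.169, 0.0736]
eef_rot: [-2.037, -2.391, 0.0]
wrist_force: [-2.9, -0.8, 7.6]
gripper_width: 0.001
finger_force: 4.0
pad [(0.81, [0.4299, 0.1736, 0.0485])]
cheek_behind [(0.83, [0.4208, 0.2002, 0.0471])]
insulator_mid [(0.86, [0.4818, 0.1764, 0.0559])]
```

View pics/t1.png

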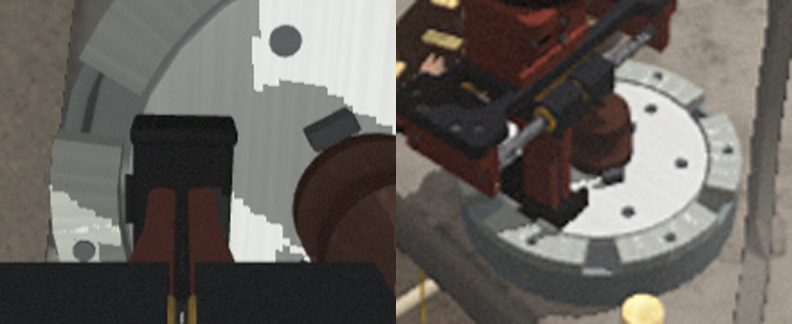

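The table followed without slipping: the pad is at about 189°, so it has turned roughly 18°, and the insulator at (350,200) is clear. I'm turning another 33°.

```bash
python3 -m handwheel '[{"x":-0.147,"y":0.014,"z":0,"spin":-0.0167,"hand":0},{"x":-0.147,"y":0.014,"z":0,"spin":-0.0167,"hand":0},{"x":-0.147,"y":0.014,"z":0,"spin":-0.0167,"hand":0},{"x":-0.147,"y":0.014,"z":0,"spin":-0.0167,"hand":0},{"x":-0.147,"y":0.014,"z":0,"spin":-0.0167,"hand":0},{"x":-0.147,"y":0.014,"z":0,"spin":-0.0167,"hand":0},{"x":-0.147,"y":0.014,"z":0,"spin":-0.0167,"hand":0},{"x":-0.147,"y":0.014,"z":0,"spin":-0.0167,"hand":0},{"x":-0.147,"y":0.014,"z":0,"spin":-0.0167,"hand":0},{"x":-0.147,"y":0.014,"z":0,"spin":-0.0167,"hand":0},{"x":-0.147,"y":0.014,"z":0,"spin":-0.0167,"hand":0},{"x":0,"y":0,"z":0,"spin":0,"hand":0},{"x":0,"y":0,"z":0,"spin":0,"hand":0}]'
python3 - <<'E'
from h import *
s=env.read_state();v=s["eef_pos"][:2]-np.array([.481,.182]);print("tcp",np.hypot(*v),np.degrees(np.arctan2(v[1],v[0]))%360, "x",R.from_rotvec(s["eef_rot"]).as_matrix()[:2,0])
T,im=snap("wrist")
for q in ("pad","cheek_behind","cheek_ahead"):
    for p,w in find("wrist",T,q): print(q,p,w,np.degrees(np.arctan2(w[1]-.182,w[0]-.481))%360)
cv2.imwrite("pics/t2.png",cv2.resize(im[80:300,130:400,::-1],None,fx=2.6,fy=2.6,interpolation=cv2.INTER_CUBIC))
E
```

```text
time: 9.65
eef_pos: [0.4418, 0.1409, 0.0736]
eef_rot: [-1.273, -2.872, 0.0]
wrist_force: [-1.3, -0.7, 7.2]
gripper_width: 0.005
finger_force: 4.0
tcp 0.056753728899464916 226.34320150603264 x [-0.67165887  0.74086047]
pad 0.85 [0.4386, 0.1448, 0.0499] 221.26237045658988
cheek_behind 0.82 [0.4221, 0.1648, 0.0472] 196.2788799943237
cheek_ahead 0.6 [0.4585, 0.1276, 0.0477] 247.52986887941935
```

View pics/t2.png

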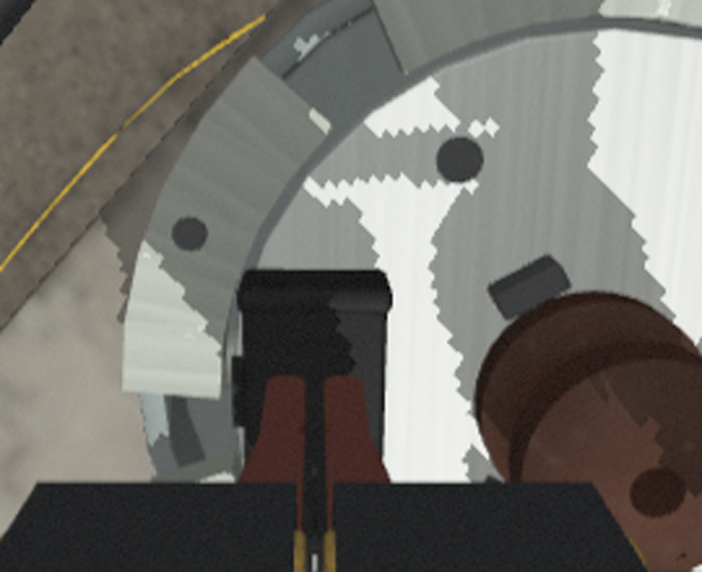

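The table has turned about 50°, and the goal notch shows at (185,435), just ahead of the tooth. I'm turning 9° more, then easing up.

```bash
python3 -m handwheel '[{"x":-0.147,"y":0.014,"z":0,"spin":-0.0167,"hand":0},{"x":-0.147,"y":0.014,"z":0,"spin":-0.0167,"hand":0},{"x":-0.147,"y":0.014,"z":0,"spin":-0.0167,"hand":0},{"x":0,"y":0,"z":0,"spin":0,"hand":0},{"x":0,"y":0,"z":0,"spin":0,"hand":0},{"x":0,"y":0,"z":-0.15,"spin":0,"hand":0},{"x":0,"y":0,"z":-0.15,"spin":0,"hand":0},{"x":0,"y":0,"z":-0.15,"spin":0,"hand":0},{"x":0,"y":0,"z":0,"spin":0,"hand":0},{"x":0,"y":0,"z":0,"spin":0,"hand":0}]'
python3 - <<'E'
from h import *
T,im=snap("wrist")
for q in ("pad","cheek_behind","cheek_ahead"):
    for p,w in find("wrist",T,q): print(q,p,w,np.degrees(np.arctan2(w[1]-.182,w[0]-.481))%360)
E
```

```text
time: 10.85
eef_pos: [0.4486, 0.1355, 0.0826]
eef_rot: [-1.043, -2.963, -0.0]
wrist_force: [-0.1, -0.8, 6.2]
gripper_width: 0.002
finger_force: 3.0
pad 0.94 [0.4445, 0.1388, 0.0569] 229.80528538151296
cheek_behind 0.93 [0.4274, 0.1547, 0.057] 206.99103425372112
cheek_ahead 0.61 [0.4641, 0.1219, 0.0538] 254.29412301421024
```

At 6.4 mm of press the spring still pushes with 6 N, so the tooth has entered the notch. I'm lifting clear.

```bash
python3 -m handwheel '[{"x":0,"y":0,"z":-0.15,"spin":0,"hand":0},{"x":0,"y":0,"z":-0.15,"spin":0,"hand":0},{"x":0,"y":0,"z":-0.2,"spin":0,"hand":0},{"x":0,"y":0,"z":-0.5,"spin":0,"hand":0},{"x":0,"y":0,"z":-0.9,"spin":0,"hand":0},{"x":0,"y":0,"z":-0.9,"spin":0,"hand":0},{"x":0,"y":0,"z":-0.9,"spin":0,"hand":0},{"x":0,"y":0,"z":-0.9,"spin":0,"hand":0},{"x":0,"y":0,"z":-0.9,"spin":0,"hand":0},{"x":0,"y":0,"z":-0.9,"spin":0,"hand":0},{"x":0,"y":0,"z":0,"spin":0,"hand":0},{"x":0,"y":0,"z":0,"spin":0,"hand":0}]'
python3 - <<'E'
from h import *
T,im=snap("wrist")
for q in ("pad","cheek_behind","cheek_ahead","insulator_mid","index_base"):
    for p,w in find("wrist",T,q): print(q,p,w,np.degrees(np.arctan2(w[1]-.182,w[0]-.481))%360)
cv2.imwrite("pics/end.png",cv2.resize(im[40:270,160:460,::-1],None,fx=2.5,fy=2.5,interpolation=cv2.INTER_CUBIC))
E
```

```text
time: 12.25
eef_pos: [0.4486, 0.1355, 0.2108]
eef_rot: [1.043, 2.963, 0.001]
wrist_force: [-0.2, 0.9, -0.7]
gripper_width: 0.007
finger_force: 0.0
pad 0.65 [0.4474, 0.1407, 0.0634] 230.86960044301475
cheek_behind 0.69 [0.4245, 0.1573, 0.0619] 203.61341642189157
cheek_ahead 0.57 [0.4644, 0.1212, 0.0627] 254.7289347959587
insulator_mid 0.95 [0.4805, 0.1766, 0.0574] 264.7099187946287
index_base 0.61 [0.4793, 0.1792, 0.0001] 238.73626830562284
```

View pics/end.png

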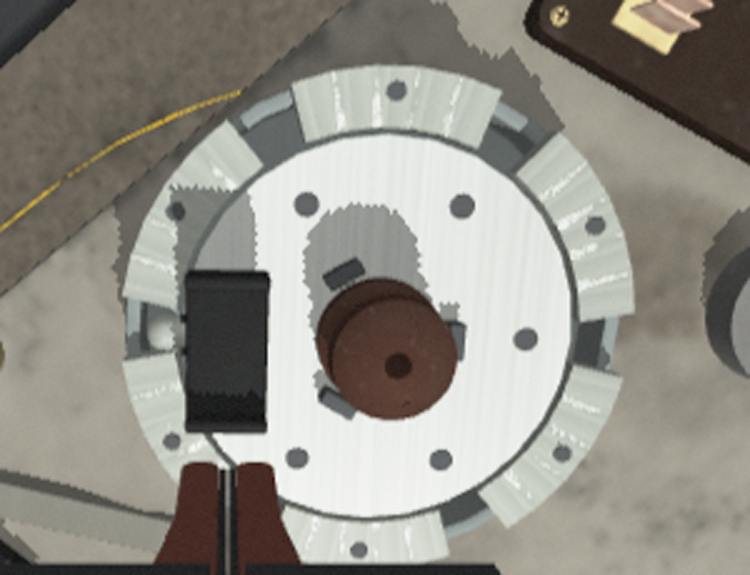

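The tooth stands up in the goal notch at (160,332), the pad is back at full height (0.063) at 231°, the insulator is centred and upright, and the fingers are clear. Handing in.

```bash
python3 -c "
from plant import order
print(order.hand_in())"
```

```text
the job is handed in; nothing more can be done
None
```

The table is turned one notch anticlockwise, the plunger is fully out and locked there, and the insulator and bystanders were not touched. I handed the job in; it returned no verdict.

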